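Level a water purifier's base shelf and hold the spirit level down

TASK

Gently stand the spirit level upright on the middle of the stainless base shelf, lengthwise in line with the levelling foot, and let go of it; then turn the levelling foot's hand knob until the bubble sits midway between the vial's two lines. To prove that the shelf sits firm, finish by pressing straight down on the spirit level with the fingers, beside or on both sides of its vial, with a light steady push of about 10 newtons, bubble still centred, and stay there: the job ends while you are still pressing. Leave the other things on the bench alone.

Things in the scene. Friction and masses are not known exactly. Their poses are not given: they have to be found in the camera images.
- level_center (a point): Spirit level (loose, about 0.3 kg): aluminium bar 180 long, 22 wide, 45 high, rubber ends, standing on its working face. Point: centre of the bar, 22.5 mm above its underside; x along its length, z up. Grasp it across its 22 mm width. The vial (yellow-green, 44 long, two black lines) lies flush in the middle of the top; the top beside it is solid and may be pressed.
- bubble (a joint): Bubble (pale, 9 long) along the vial, in m: 0 = midway between the lines (these are 7.5 mm either side), positive = towards the level's own +x end, stops at +-0.013. It goes to the higher end and settles in about 1 s; 1 mm of bubble is a slope of 0.00093 rad.
- shelf_top (a point): Stainless base shelf of a water purifier, 240 long (x) by 170 wide (y); cannot slide. Point: centre of its flat top, about 60 mm above the bench; x points towards the levelling foot, z up. Along its -y edge an upstand stands 20 mm high. Fixed feet carry the -x end, the levelling foot the +x end; only that foot changes the slope.
- foot_knob (a point): Black round knob on the levelling foot's screw, 40 diameter, 27 high, upright, 165 mm from the shelf's centre along its +x. Point: its centre, 88.5 mm above the bench (never rises); lug top below it at 59 mm. Turned clockwise from above it raises the +x end, 4 mm a turn: bubble moves 2.7 mm per rad. Stiff (0.12 N m), stays put. At first that end is low: 1.6 to 4.1 rad of turning are needed.
- bowl: Bystander: clear filter bowl, open upwards, 98 diameter, 110 high; origin under its centre.
- cartridge: Bystander: white filter cartridge lying on clip feet, 206 long (its x) with its stubs, 56 diameter; origin under its centre.
- tee: Bystander: brass tee fitting, 60 long (its x), 44 wide, 28 high; origin under its centre.

How it is judged:
By the outcome, as a careful person would: the job done as asked, in the order asked, and still so for the second after the job is handed in, while the arm keeps its last pose, push and grip.
It also fails if it takes over 72 s, if anything falls off the work surface, if the arm or the gripper's body presses on something with over 40 N, if the wrist force passes 120 N, or if a joint passes its speed limit or range.

ROBOT

A 7-joint arm with a two-finger parallel gripper is mounted at the origin on the work surface. World frame = base frame: x ahead of the robot, y to its left, z up, the work surface at z = 0. Lengths are in m, angles in rad, forces in N, time in s.
With the tool pointing down it reaches from about 0.4 to 0.85 m from the base axis. Payload 4.4 kg.
Tool frame: the origin (TCP) lies on the centre line of the jaws, within the pads' length; the fingertips stand manip.tip_reach ahead of it and the grasp point (between the pads) lies 5 mm behind it (manip.tip_reach is the distance from the TCP to the fingertips, in m); z points along the fingers, y is the direction in which the jaws open and shut (so a half turn about z gives the same grasp; the last joint's range is limited). The gripper opens to 94 mm and grips with 3 to 60 N. Pads are 16 mm wide; open, the fingers measure 119 mm over their backs; the gripper's body (75 mm by 177 mm) begins 78 mm behind the grasp point.
Start: joints at [1.047, 0.628, 0.038, 1.517, -0.027, 0.996, -0.02], TCP at [0.287, -0.583, 0.219] pointing down, gripper open.
Joint ranges: [-3.06, 3.06], [-0.37, 2.12], [-1.25, 1.32], [0.18, 2.47], [-1.1, 4.24], [0.23, 1.98], [-2.94, 2.94]. Speed limits (rad/s): [2.57, 2.57, 3.14, 3.14, 3.14, 3.14, 3.14].

INTERFACE

Orientations are given as a 3x3 rotation matrix whose columns are the frame's x, y, z axes.
In Python, from plant import manip gives the robot as it stands. The module is installed in compiled form; this text tells all that it offers.
- The arm moves only by the shell command python3 -m creep 'ROWS' [FORCE]. ROWS is JSON, a list of rows, each a list of 5 numbers: the gripper command: -1 is shut, 1 is fully open, values between are in proportion, then the shift along the tool's x, y, z normalised to -1 to 1, where 1 is 0.15 m, then the turn about the tool's z normalised to -1 to 1, where 1 is 180 degrees. In form: [[grip, x, y, z, yaw], ...]. A call has exactly 8 rows; each row is the pose to reach, as a shift and turn from the pose commanded when the call began, along the tool's axes at that moment, turning the shorter way round; what a row does not reach only later rows make up. A row lasts 1/8 s, in which the tool goes at most 62.5 mm and 10.7 degrees, less where a joint would pass 70% of its speed; a pose out of reach is approached as far as the arm can. A call with a number of a shift or a turn outside -1 to 1 is refused whole. A call with a gripper value outside its range is refused whole. The fingers move at their own pace and stop on an object; FORCE is the grip in N (left out, the last holds). Time passes only in rows, so rows that repeat a pose let the fingers close, or fill a call up. It gives the time, the measured TCP pose, the force and the opening at its end, in the units of the state.
- manip.observe(): the state, without advancing time (a new reading comes with each control period).
- manip.read_camera(name): name is "scene" or "top"; returns the picture (420x560x3 uint8, red, green, blue); there is no depth.
- manip.camera_model(name): a dict with "fx", "fy", "cx", "cy" (pixels), "world_from_camera" (4x4, takes a point from camera to world coordinates). Camera axes: x right, y down, z forward; pixel columns grow to the right and rows downward; lengths in m; the calibration is good to about 2 mm. A picture is of the moment at which its call begins. camera_model takes no time and is no camera call.
- manip.sign_off(): hands the job in, once; it reports no verdict.
The state is a dict: "t": time; "joints": joint angles; "qd": joint speeds; "tau": joint torques, N m; "ee_pos": TCP position; "orientation": TCP orientation; "ft_force": force on the tool from outside, world axes, zero at the start; "wrist_torque": the same for the moment, N m; "width": finger opening in m.
Only numpy, scipy, OpenCV 4.12 (cv2) and the standard library are available. Lean on these libraries where they do the work, as an engineer would, in place of code of your own. Each camera call takes 0.05 s, during which the arm holds its last target.

## Working session

There is one attempt and no reset: what is moved stays moved. The work goes in short steps, Python scripts to look and compute and a shell command to move; the robot and the scene stay as the last step left them, time stands still between calls to the robot, and variables do not carry over. Pictures are saved under pics/ and viewed, and the job is handed in when it is done.

```bash
mkdir -p pics; python3 - <<'E'
from plant import manip
import cv2,numpy as np
s=manip.observe()
for k in s: print(k,np.round(s[k],4).tolist())
print(manip.tip_reach)
for n in ("scene","top"):
    m=manip.camera_model(n); print(n,{k:np.round(v,4).tolist() for k,v in m.items()})
    cv2.imwrite(f"pics/{n}0.png",manip.read_camera(n)[:,:,::-1])
E
```

```text
t 0.0
joints [1.0472, 0.6293, 0.0385, 1.5183, -0.027, 0.9963, -0.02]
qd [-0.0002, 0.0012, -0.0004, -0.0006, -0.0014, 0.0014, -0.0]
tau [0.0011, -54.9724, 1.1439, -18.6635, -0.0522, 0.0236, 0.0002]
ee_pos [0.287, -0.5825, 0.2186]
orientation [[0.8971, 0.4419, -0.0008], [0.4419, -0.8971, 0.0016], [-0.0, -0.0018, -1.0]]
ft_force [1.0581, -1.0663, -0.4951]
wrist_torque [0.01, 0.0109, -0.0044]
width 0.094
0.014
scene {'fx': 477.1041, 'fy': 477.1041, 'cx': 281.7403, 'cy': 205.5889, 'world_from_camera': [[0.6344, 0.5873, -0.5026, 1.1207], [0.7729, -0.4688, 0.4277, -0.4597], [0.0156, -0.6598, -0.7513, 0.8976], [0.0, 0.0, 0.0, 1.0]]}
top {'fx': 409.1388, 'fy': 409.1388, 'cx': 280.7962, 'cy': 207.6722, 'world_from_camera': [[0.0344, -0.9741, 0.2235, 0.2784], [-0.9994, -0.0327, 0.0111, 0.0296], [-0.0035, -0.2237, -0.9746, 1.2207], [0.0, 0.0, 0.0, 1.0]]}
```

View pics/scene0.png

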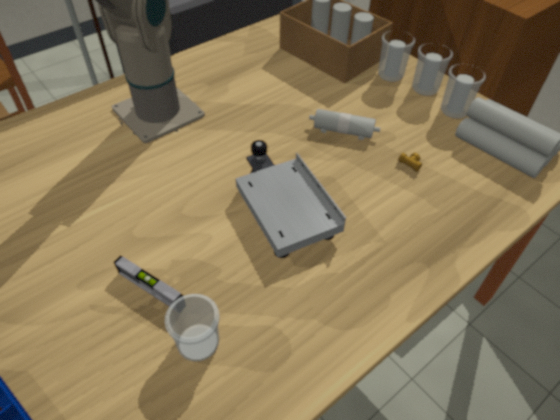

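View pics/top0.png

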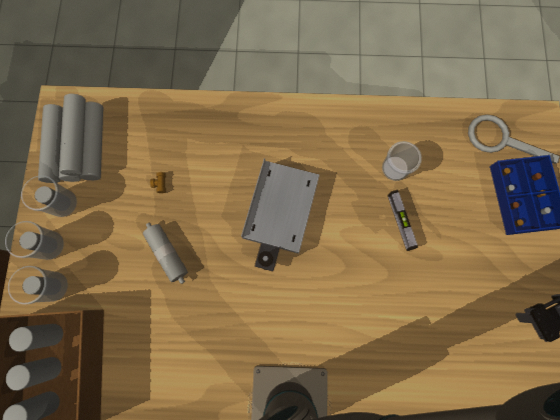

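The scene view shows the level near (148,281), next to the bowl at (193,327), the shelf at (290,205) and the knob at (259,148). In the top view the level is at (403,220), the shelf at (282,208), the knob at (266,258) and the bowl base at (396,168). Next I'll zoom in.

```bash
python3 - <<'E'
import cv2,numpy as np
t=cv2.imread('pics/top0.png');s=cv2.imread('pics/scene0.png')
a=cv2.resize(t[180:260,370:450],None,fx=5,fy=5,interpolation=cv2.INTER_CUBIC)
b=cv2.resize(s[245:325,105:205],(500,400),interpolation=cv2.INTER_CUBIC)
cv2.imwrite('pics/lv.png',np.hstack([a,b])[:, :800])
a=cv2.resize(t[150:280,230:330],None,fx=4,fy=4,interpolation=cv2.INTER_CUBIC)
b=cv2.resize(s[130:260,225:350],(400,416),interpolation=cv2.INTER_CUBIC)
b=cv2.resize(b,(400,520))
cv2.imwrite('pics/sh.png',np.hstack([a,b]))
E
```

```text
(no output)
```

View pics/lv.png

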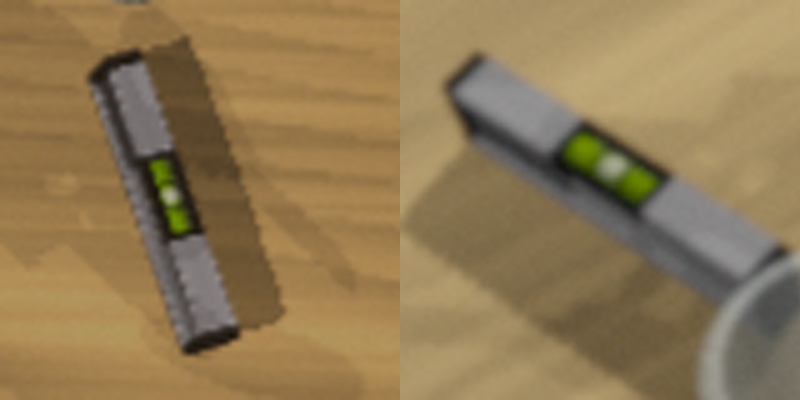

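View pics/sh.png

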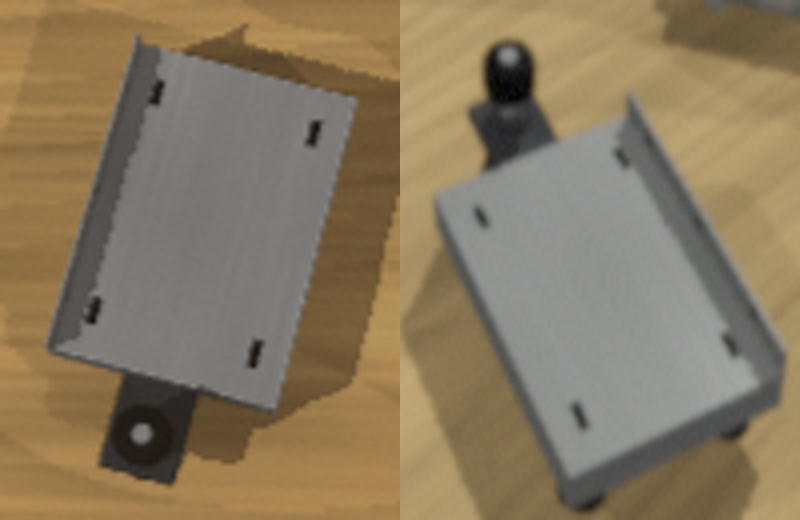

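```bash
cat > h.py <<'E'
from plant import manip
import numpy as np,cv2
def ray(n,p):
    m=manip.camera_model(n);T=np.array(m['world_from_camera'])
    d=T[:3,:3]@np.array([(p[0]-m['cx'])/m['fx'],(p[1]-m['cy'])/m['fy'],1]);return T[:3,3],d
def onz(n,p,z):
    o,d=ray(n,p);return (o+d*(z-o[2])/d[2])[:2]
def tri(p1,p2):
    o1,d1=ray('top',p1);o2,d2=ray('scene',p2)
    k=np.linalg.lstsq(np.c_[d1,-d2],o2-o1,rcond=None)[0]
    a,b=o1+k[0]*d1,o2+k[1]*d2;return (a+b)/2,np.linalg.norm(a-b)
def px(n,P):
    m=manip.camera_model(n);T=np.linalg.inv(np.array(m['world_from_camera']));c=T[:3,:3]@np.array(P)+T[:3,3]
    return np.array([c[0]/c[2]*m['fx']+m['cx'],c[1]/c[2]*m['fy']+m['cy']])
def green(im):
    h=cv2.cvtColor(im,cv2.COLOR_BGR2HSV);return cv2.inRange(h,(30,140,70),(50,255,255))
E
python3 - <<'E'
from h import *
np.set_printoptions(precision=4,suppress=True)
c={}
for n in('top','scene'):
    m=green(cv2.imread(f'pics/{n}0.png'));m=cv2.morphologyEx(m,cv2.MORPH_CLOSE,np.ones((5,5)))
    k=max(cv2.findContours(m,0,2)[0],key=cv2.contourArea);r=cv2.minAreaRect(k);c[n]=r[0];print(n,r,onz(n,r[0],.045))
print('tri',tri(c['top'],c['scene']))
T=lambda x,y:(x/5+370-.4,y/5+180-.4)
e=[onz('top',T(*p),.045) for p in((122,58),(214,332))];print('ends',e,np.linalg.norm(e[0]-e[1]),(e[0]+e[1])/2,np.degrees(np.arctan2(*(e[0]-e[1])[::-1])))
S=lambda x,y:(x/4+230-.4,y/4+150-.4);Q=lambda x,y:(x/3.2+225-.4,y/4+130-.4)
st=[(157,92),(314,132),(93,310),(255,353)];ss=[(730,345),(580,416),(622,157),(481,216)]
P=[];R=[]
for a,b in zip(st,ss):
    b=(b[0]-400,b[1]);P.append(onz('top',S(*a),.06));R.append(onz('scene',Q(*b),.06));print(P[-1],R[-1],tri(S(*a),Q(*b)))
for X in(P,R):
    X=np.array(X);ax=X[2]-X[0]+X[3]-X[1];print('ctr',X.mean(0),'xang',np.degrees(np.arctan2(ax[1],ax[0])))
for nm,f,n,pts,z in(('corner','S','top',[(355,98),(275,410)],.06),('corner','Q','scene',[(175,480),(37,200)],.06),('upst','S','top',[(137,38),(48,347)],.08),('knob','S','top',[(142,434)],.102),('knob','Q','scene',[(109,55)],.102),('upst','Q','scene',[(385,355),(230,95)],.08)):
    g=S if f=='S' else Q
    print(nm,n,[onz(n,g(*p),z) for p in pts])
print('bowl',onz('top',(404,158),.11), onz('top',(396,168),0), onz('scene',(193,318),.11),onz('scene',(199,343),0))
E
```

```text
top ((403.5500183105469, 218.65000915527344), (14.862703323364258, 3.1622774600982666), 71.56504821777344) [ 0.5271 -0.3172]
scene ((141.5, 275.0), (6.0, 7.0), 90.0) [ 0.5165 -0.3272]
tri (array([ 0.5235, -0.3222,  0.0495]), np.float64(0.013465786088598585))
ends [array([ 0.6095, -0.2916]), array([ 0.4474, -0.34  ])] 0.16917700204937833 [ 0.5285 -0.3158] 16.64980601519324
[0.6502 0.082 ] [0.6505 0.0799] (array([0.6501, 0.0815, 0.0587]), np.float64(0.0015305100634398865))
[ 0.6231 -0.035 ] [ 0.6231 -0.0369] (array([ 0.623 , -0.0358,  0.0591]), np.float64(0.001590974482824698))
[0.4845 0.1214] [0.4847 0.1189] (array([0.4842, 0.1207, 0.0588]), np.float64(0.0018676788980472342))
[0.4572 0.0039] [0.457  0.0018] (array([0.4568, 0.0031, 0.0592]), np.float64(0.001892104553268604))
ctr [0.5537 0.0431] xang 166.71035386153127
ctr [0.5539 0.0409] xang 166.80282018485323
corner top [array([ 0.6504, -0.0649]), array([ 0.4169, -0.0114])]
corner scene [array([ 0.6549, -0.0673]), array([ 0.4252, -0.0163])]
upst top [array([0.6848, 0.0975]), array([0.4534, 0.1501])]
knob top [array([0.3924, 0.0804])]
knob scene [array([0.3921, 0.0797])]
upst scene [array([0.6911, 0.0921]), array([0.4612, 0.1463])]
bowl [ 0.6907 -0.3051] [ 0.6976 -0.3122] [ 0.7032 -0.3095] [ 0.699  -0.3088]
```

```bash
cat >> h.py <<'E'
def go(x,y,z,ang):
    """normalised shift for a target TCP and tool-x heading (deg)"""
    s=manip.observe();R=np.array(s['orientation']);d=R.T@(np.array([x,y,z])-s['ee_pos'])
    h=np.degrees(np.arctan2(R[1,0],R[0,0]));t=-(ang-h);t=(t+180)%360-180
    print('t',round(s['t'],2),'shift',np.round(d/.15,3),'yaw',round(t/180,4),'j7',round(s['joints'][6],2),'F',np.round(s['ft_force'],1),'w',round(s['width'],4),'pos',np.round(s['ee_pos'],4),'h',round(h,2))
E
python3 -c "
from h import *
go(.528,-.3165,.12,16.65)"
python3 -m creep '[[1,0.3,-0.12,0,0],[1,0.6,-0.24,0,0],[1,0.9,-0.36,0,0],[1,1,-0.4,0,0],[1,1,-0.4,0,0.02],[1,1,-0.4,0,0.053],[1,1,-0.4,0,0.053],[1,1,-0.4,0,0.053]]' 20
python3 -c "
from h import *
go(.528,-.3165,.12,16.65)"
```

```text
t 0.1 shift [ 2.225 -0.88   0.659] yaw 0.0532 j7 -0.02 F [ 0.2 -0.   1. ] w 0.0938 pos [ 0.2871 -0.5825  0.2187] h 26.23
t: 1.1
ee_pos: [0.3947, -0.4634, 0.2193]
orientation: [[0.958, 0.288, -0.001], [0.288, -0.958, -0.0], [-0.001, -0.0, -1.0]]
ft_force: [0.2, -0.0, 0.3]
width: 0.0942
t 1.1 shift [ 1.133 -0.682  0.662] yaw 0.0004 j7 -0.41 F [ 0.2 -0.   0.3] w 0.0942 pos [ 0.3947 -0.4634  0.2193] h 16.73
```

```bash

python3 -m creep '[[1,0.3,-0.2,0,0],[1,0.6,-0.4,0,0],[1,0.9,-0.6,0.2,0],[1,1,-0.682,0.4,0],[1,1,-0.682,0.5,0],[1,1,-0.682,0.6,0],[1,1,-0.682,0.66,0],[1,1,-0.682,0.66,0]]' 20
python3 - <<'E'
from h import *
go(.528,-.3165,.034,16.65)
cv2.imwrite('pics/t1.png',cv2.resize(manip.read_camera('top')[150:290,330:470,::-1],None,fx=4,fy=4,interpolation=2))
E
```

```text
t: 2.1
ee_pos: [0.5088, -0.323, 0.1202]
orientation: [[0.958, 0.285, -0.001], [0.285, -0.958, -0.0], [-0.001, -0.0, -1.0]]
ft_force: [0.6, 1.0, 0.5]
width: 0.094
t 2.1 shift [ 0.136 -0.005  0.575] yaw -0.0004 j7 -0.7 F [0.6 1.  0.5] w 0.094 pos [ 0.5088 -0.323   0.1202] h 16.58
```

View pics/t1.png

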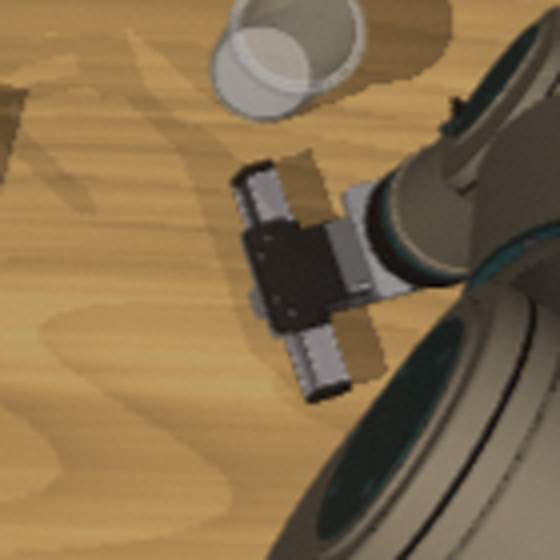

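The hand sits square over the bar's middle, and both bar ends show at (255,190) and (325,365) in the crop. The bowl is clear. I'll go down and grip.

```bash

python3 -m creep '[[1,0.136,-0.005,0.1,0],[1,0.136,-0.005,0.25,0],[1,0.136,-0.005,0.4,0],[1,0.136,-0.005,0.5,0],[1,0.136,-0.005,0.58,0],[1,0.136,-0.005,0.62,0],[1,0.136,-0.005,0.628,0],[1,0.136,-0.005,0.628,0]]' 20
python3 -m creep '[[0,0,0,0,0],[-0.3,0,0,0,0],[-0.6,0,0,0,0],[-1,0,0,0,0],[-1,0,0,0,0],[-1,0,0,0,0],[-1,0,0,0,0],[-1,0,0,0,0]]' 20
python3 - <<'E'
from h import *
go(.528,-.3165,.16,16.65)
cv2.imwrite('pics/t2.png',cv2.resize(manip.read_camera('scene')[200:340,60:240,::-1],None,fx=4,fy=4,interpolation=2))
E
```

```text
t: 3.15
ee_pos: [0.5293, -0.3156, 0.0268]
orientation: [[0.958, 0.287, 0.001], [0.287, -0.958, -0.0], [0.001, 0.001, -1.0]]
ft_force: [0.2, -0.1, 0.1]
width: 0.0941
t: 4.15
ee_pos: [0.5293, -0.3161, 0.0264]
orientation: [[0.958, 0.287, 0.001], [0.287, -0.958, -0.001], [0.0, 0.001, -1.0]]
ft_force: [0.8, -2.0, 1.0]
width: 0.022
t 4.15 shift [-0.008  0.001 -0.89 ] yaw 0.0001 j7 -0.72 F [ 0.8 -2.   1. ] w 0.022 pos [ 0.5293 -0.3161  0.0264] h 16.67
```

View pics/t2.png

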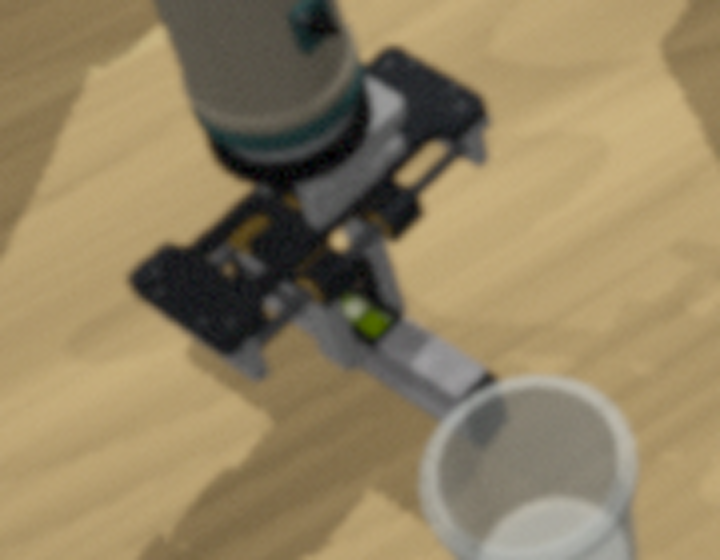

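```bash

python3 -m creep '[[-1,0,0,-0.1,0],[-1,0,0,-0.3,0],[-1,0,0,-0.55,0],[-1,0,0,-0.8,0],[-1,0,0,-0.95,0],[-1,0,-0.1,-1,0],[-1,0,-0.3,-1,0],[-1,0,-0.6,-1,0]]' 28
python3 -c "
from h import *
go(.5538,.042,.16,-13.25)"
```

```text
t: 5.2
ee_pos: [0.5017, -0.2275, 0.1756]
orientation: [[0.958, 0.286, -0.002], [0.286, -0.958, 0.001], [-0.001, -0.001, -1.0]]
ft_force: [-0.0, 1.3, -3.6]
width: 0.0219
t 5.2 shift [ 0.847 -1.622  0.105] yaw 0.1659 j7 -0.84 F [-0.   1.3 -3.6] w 0.0219 pos [ 0.5017 -0.2275  0.1756] h 16.62
```

```bash

python3 -m creep '[[-1,0.1,-0.15,0,0],[-1,0.2,-0.4,0,0.02],[-1,0.3,-0.6,0,0.06],[-1,0.4,-0.8,0,0.1],[-1,0.45,-0.95,0,0.14],[-1,0.5,-1,0,0.166],[-1,0.5,-1,0,0.166],[-1,0.5,-1,0,0.166]]'
python3 -c "
from h import *
go(.5538,.042,.16,-13.25)"
```

```text
t: 6.2
ee_pos: [0.5308, -0.0639, 0.1759]
orientation: [[0.974, -0.227, -0.002], [-0.227, -0.974, 0.0], [-0.002, 0.0, -1.0]]
ft_force: [-0.7, -0.5, -2.8]
width: 0.0222
t 6.2 shift [-0.011 -0.723  0.106] yaw 0.0007 j7 -1.55 F [-0.7 -0.5 -2.8] w 0.0222 pos [ 0.5308 -0.0639  0.1759] h -13.12
```

```bash

python3 -m creep '[[-1,0,-0.2,0,0],[-1,0,-0.4,0,0],[-1,0,-0.6,0,0],[-1,-0.011,-0.7,0,0],[-1,-0.011,-0.723,0.1,0],[-1,-0.011,-0.723,0.25,0],[-1,-0.011,-0.723,0.4,0],[-1,-0.011,-0.723,0.42,0]]'
python3 - <<'E'
from h import *
go(.5538,.042,.0864,-13.25)
a=cv2.resize(manip.read_camera('top')[140:280,220:340,::-1],(400,466),interpolation=2)
b=cv2.resize(manip.read_camera('scene')[110:250,220:340,::-1],(400,466),interpolation=2)
cv2.imwrite('pics/t3.png',np.hstack([a,b]))
E
```

```text
t: 7.2
ee_pos: [0.553, 0.0401, 0.1112]
orientation: [[0.973, -0.23, -0.005], [-0.23, -0.973, -0.001], [-0.004, 0.002, -1.0]]
ft_force: [-0.1, -0.2, -2.8]
width: 0.0218
t 7.2 shift [ 0.003 -0.014  0.165] yaw -0.0003 j7 -1.71 F [-0.1 -0.2 -2.8] w 0.0218 pos [0.553  0.0401 0.1112] h -13.31
```

View pics/t3.png

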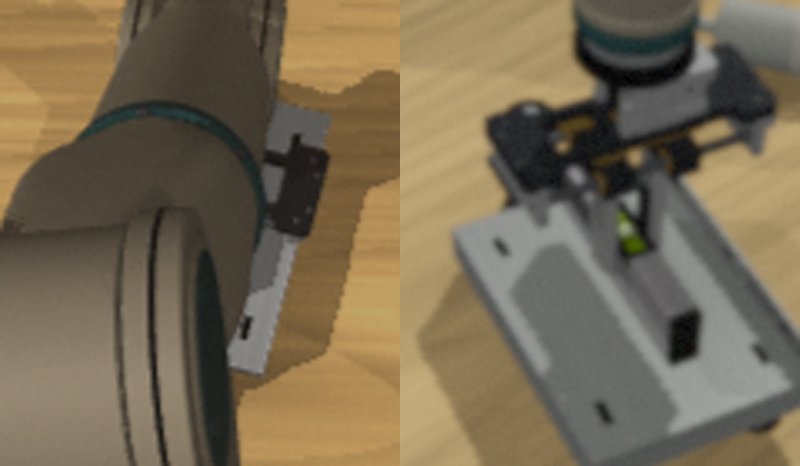

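The level hangs over the shelf's middle, parallel to the upstand. I'll lower it slowly.

```bash

python3 -m creep '[[-1,0.003,-0.014,0.04,0],[-1,0.003,-0.014,0.08,0],[-1,0.003,-0.014,0.11,0],[-1,0.003,-0.014,0.13,0],[-1,0.003,-0.014,0.14,0],[-1,0.003,-0.014,0.147,0],[-1,0.003,-0.014,0.153,0],[-1,0.003,-0.014,0.158,0]]'
python3 -c "
from h import *
go(.5538,.042,.0864,-13.25)"
```

```text
t: 8.3
ee_pos: [0.556, 0.044, 0.0896]
orientation: [[0.974, -0.228, 0.0], [-0.228, -0.974, 0.0], [0.0, -0.0, -1.0]]
ft_force: [0.4, 0.2, -3.1]
width: 0.0218
t 8.3 shift [-0.011  0.017  0.021] yaw 0.0003 j7 -1.71 F [ 0.4  0.2 -3.1] w 0.0218 pos [0.556  0.044  0.0896] h -13.19
```

```bash

python3 -m creep '[[-1,0,0,0.003,0],[-1,0,0,0.006,0],[-1,0,0,0.009,0],[-1,0,0,0.012,0],[-1,0,0,0.015,0],[-1,0,0,0.018,0],[-1,0,0,0.018,0],[-1,0,0,0.018,0]]'
python3 -c "
from h import *
go(.5538,.042,.0864,-13.25)"
```

```text
t: 9.3
ee_pos: [0.556, 0.044, 0.0869]
orientation: [[0.974, -0.228, 0.0], [-0.228, -0.974, 0.0], [0.0, -0.0, -1.0]]
ft_force: [-0.8, 0.0, -3.3]
width: 0.0219
t 9.3 shift [-0.011  0.016  0.003] yaw 0.0003 j7 -1.71 F [-0.8  0.  -3.3] w 0.0219 pos [0.556  0.044  0.0869] h -13.19
```

```bash

python3 -m creep '[[-1,0,0,0.002,0],[-1,0,0,0.004,0],[-1,0,0,0.006,0],[-1,0,0,0.008,0],[-1,0,0,0.008,0],[-1,0,0,0.008,0],[-1,0,0,0.008,0],[-1,0,0,0.008,0]]'

```

```text
t: 10.3
ee_pos: [0.5559, 0.0441, 0.0859]
orientation: [[0.974, -0.228, -0.0], [-0.228, -0.974, 0.0], [-0.0, -0.0, -1.0]]
ft_force: [-4.1, 0.2, 4.5]
width: 0.0213
```

Contact made: the vertical force went from -3.3 N to +4.5 N. Letting go.

```bash

python3 -m creep '[[-0.5,0,0,0,0],[-0.4,0,0,0,0],[-0.2,0,0,0,0],[0,0,0,0,0],[0.1,0,0,0,0],[0.1,0,0,-0.1,0],[0.1,0,0,-0.3,0],[0.1,0,0,-0.6,0]]'
python3 -c "
from h import *
go(.3932,.0798,.16,100)"

```

```text
t: 11.3
ee_pos: [0.5553, 0.0439, 0.1767]
orientation: [[0.974, -0.228, -0.002], [-0.228, -0.974, -0.0], [-0.002, 0.001, -1.0]]
ft_force: [0.4, 0.3, 0.8]
width: 0.0517
t 11.3 shift [-1.106  0.014  0.113] yaw -0.6289 j7 -1.74 F [0.4 0.3 0.8] w 0.0517 pos [0.5553 0.0439 0.1767] h -13.2
```

```bash

python3 -m creep '[[0.1,-0.2,0,0,-0.05],[0.1,-0.5,0,0,-0.1],[0.1,-0.8,0,0,-0.15],[0.1,-1,0,0,-0.2],[0.1,-1,0.014,0,-0.26],[0.1,-1,0.014,0,-0.32],[0.1,-1,0.014,0,-0.38],[0.1,-1,0.014,0,-0.42]]'
python3 - <<'E'
from h import *
go(.3932,.0798,.16,100)
A=manip.read_camera('top')[:,:,::-1];B=manip.read_camera('scene')[:,:,::-1]
cv2.imwrite('pics/T4.png',A);cv2.imwrite('pics/S4.png',B)
a=cv2.resize(A[140:280,220:340],(400,466),interpolation=2)
b=cv2.resize(B[110:250,220:340],(400,466),interpolation=2)
cv2.imwrite('pics/t4.png',np.hstack([a,b]))
E
```

```text
t: 12.3
ee_pos: [0.4099, 0.076, 0.1767]
orientation: [[0.459, 0.888, 0.002], [0.888, -0.459, -0.0], [0.001, 0.002, -1.0]]
ft_force: [0.0, -1.1, 0.7]
width: 0.0518
t 12.3 shift [-0.029 -0.111  0.111] yaw -0.2075 j7 -0.82 F [ 0.  -1.1  0.7] w 0.0518 pos [0.4099 0.076  0.1767] h 62.65
```

View pics/t4.png

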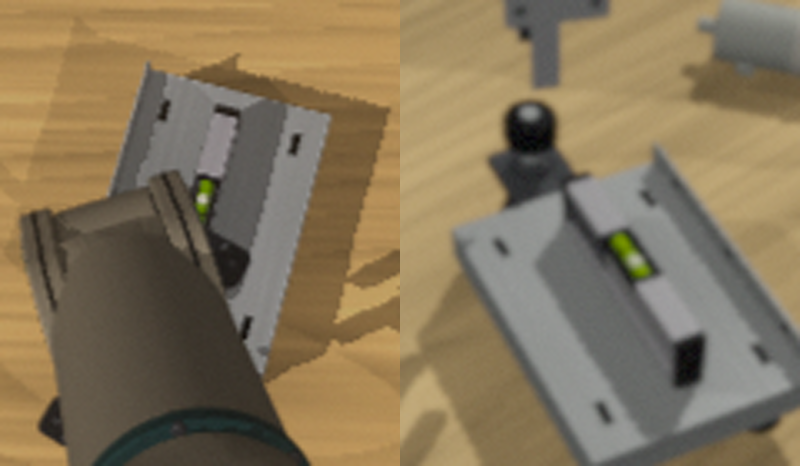

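The level stands free on the shelf. In the right-hand crop the bubble at (637,262) sits towards the far (-x) end, as expected. Next I'll measure it along the bar.

```bash
cat >> h.py <<'E'
C0=np.array([.5548,.0425]);TH=np.radians(166.75)
def prof(im,n='scene',c=C0,th=TH,z=.105,verb=1):
    """bubble offset (mm, + towards shelf +x/foot) relative to vial window centre"""
    u=np.array([np.cos(th),np.sin(th)]);v=np.array([-u[1],u[0]])
    # find lateral centre from green pixels
    g=green(im);ys,xs=np.nonzero(g)
    W=np.array([onz(n,p,z) for p in zip(xs,ys)])-c
    k=(abs(W@u)<.03)&(abs(W@v)<.02)
    lat=(W[k]@v).mean()
    s=np.arange(-34,34.01,.5)/1000;o=np.arange(-2.5,2.6,.5)/1000
    P=np.array([[px(n,[*(c+a*u+(lat+b)*v),z]) for a in s] for b in o],np.float32)
    q=cv2.remap(im,P[...,0],P[...,1],cv2.INTER_CUBIC).astype(float).mean(0)
    B,G,R=q.T
    # vial: green minus... window = coloured or bubble; edges from G profile vs dark frame
    pale=np.clip(B-40,0,None)
    if verb:
        for i in range(0,len(s),3): print(f'{s[i]*1e3:6.1f} B{B[i]:5.0f} G{G[i]:5.0f} R{R[i]:5.0f}')
        print('lat',lat*1e3,'n',k.sum())
    return s*1e3,q
E
python3 - <<'E'
from h import *
prof(cv2.imread('pics/S4.png'))
s,q=prof(cv2.imread('pics/scene0.png'),c=np.array([.5285,-.316]),th=np.radians(16.65),z=.045)
E
```

```text
-34.0 B  156 G  155 R  157
 -32.5 B  155 G  154 R  156
 -31.0 B  153 G  152 R  153
 -29.5 B  148 G  147 R  148
 -28.0 B  138 G  138 R  139
 -26.5 B  120 G  122 R  122
 -25.0 B   97 G  106 R  103
 -23.5 B   72 G   97 R   89
 -22.0 B   44 G  102 R   87
 -20.5 B   20 G  115 R   93
 -19.0 B    4 G  128 R  102
 -17.5 B    2 G  137 R  109
 -16.0 B    7 G  143 R  115
 -14.5 B   29 G  145 R  119
 -13.0 B   61 G  148 R  126
 -11.5 B   89 G  153 R  136
 -10.0 B  110 G  157 R  146
  -8.5 B  130 G  164 R  157
  -7.0 B  140 G  168 R  163
  -5.5 B  142 G  169 R  164
  -4.0 B  135 G  167 R  161
  -2.5 B  120 G  162 R  153
  -1.0 B   98 G  157 R  142
   0.5 B   71 G  149 R  129
   2.0 B   42 G  143 R  119
   3.5 B   19 G  137 R  111
   5.0 B    4 G  132 R  105
   6.5 B    1 G  130 R  102
   8.0 B    0 G  132 R  104
   9.5 B    0 G  136 R  108
  11.0 B    0 G  139 R  110
  12.5 B    0 G  141 R  112
  14.0 B    0 G  140 R  112
  15.5 B    0 G  138 R  110
  17.0 B    1 G  135 R  108
  18.5 B    5 G  128 R  102
  20.0 B   21 G  118 R   95
  21.5 B   39 G  105 R   86
  23.0 B   61 G   97 R   84
  24.5 B   84 G   99 R   94
  26.0 B  109 G  111 R  111
  27.5 B  128 G  127 R  129
  29.0 B  141 G  141 R  143
  30.5 B  150 G  149 R  151
  32.0 B  153 G  152 R  153
  33.5 B  154 G  153 R  154
lat 1.2806588971999964 n 58Traceback (most recent call last):
  File "<stdin>", line 3, in <module>
  File "h.py", line 32, in prof
    P=np.array([[px(n,[*(c+a*u+(lat+b)*v),z]) for a in s] for b in o],np.float32)
                 ~~^^^^^^^^^^^^^^^^^^^^^^^^^^
  File "h.py", line 13, in px
    m=manip.camera_model(n);T=np.linalg.inv(np.array(m['world_from_camera']));c=T[:3,:3]@np.array(P)+T[:3,3]
ValueError: time passes only in moves, steps and waits
```

```bash
python3 - <<'E'
t=open('h.py').read()
t=t.replace("import numpy as np,cv2\n","import numpy as np,cv2\nCM={n:manip.camera_model(n) for n in('top','scene')}\n",1).replace("m=manip.camera_model(n)","m=CM[n]")
t=t[:t.index("    # vial: green")]+'''    def cross(i,st,lv):
        while B[i]<lv: i+=st
        j=i-st; return s[j]+(s[i]-s[j])*(lv-B[j])/(B[i]-B[j])
    i0=np.argmin(abs(s+.019));i1=np.argmin(abs(s-.019))
    ctr=(cross(i0,-1,75)+cross(i1,1,75))/2
    w=np.clip(B-25,0,None)*(abs(s-ctr)<.0185)
    # keep only the bubble hump: contiguous about the max
    j=np.argmax(w);a=b=j
    while a>0 and w[a-1]>0:a-=1
    while b<len(w)-1 and w[b+1]>0:b+=1
    bc=(w[a:b+1]*s[a:b+1]).sum()/w[a:b+1].sum()
    print('ctr %.2f bubble %.2f -> offset %.2f mm'%(ctr*1e3,bc*1e3,(bc-ctr)*1e3),'lat %.2f'%(lat*1e3),'hump',s[a]*1e3,s[b]*1e3)
    if verb: print(np.c_[s*1e3,q][::3].round(0).tolist())
'''
open('h.py','w').write(t)
E
python3 - <<'E'
from h import *
prof(cv2.imread('pics/S4.png'),verb=0)
prof(cv2.imread('pics/scene0.png'),c=np.array([.5285,-.316]),th=np.radians(16.65),z=.045,verb=0)
prof(cv2.imread('pics/top0.png'),'top',c=np.array([.5285,-.316]),th=np.radians(16.65),z=.045,verb=0)
E
```

```text
ctr 0.11 bubble -5.94 -> offset -6.05 mm lat 1.28 hump -14.5 3.0
ctr -1.25 bubble -0.25 -> offset 1.00 mm lat -6.17 hump -8.0 7.5
ctr -1.79 bubble -2.04 -> offset -0.25 mm lat -0.45 hump -8.5 4.0
```

Bubble offset is about -6.0 mm, so the knob needs about 2.25 rad clockwise. I'll wind back the wrist over the knob first.

```bash

python3 -m creep '[[0.3,-0.029,-0.111,0,-0.06],[0.3,-0.029,-0.111,0,-0.12],[0.3,-0.029,-0.111,0,-0.18],[0.3,-0.029,-0.111,0,-0.24],[0.3,-0.029,-0.111,0,-0.3],[0.3,-0.029,-0.111,0,-0.36],[0.3,-0.029,-0.111,0,-0.42],[0.3,-0.029,-0.111,0,-0.47]]'
python3 -c "
from h import *
go(.3932,.0798,.089,-170)"

```

```text
t: 13.4
ee_pos: [0.393, 0.0797, 0.1762]
orientation: [[-0.84, 0.543, 0.001], [0.543, 0.84, -0.001], [-0.001, -0.0, -1.0]]
ft_force: [0.2, -0.2, 0.1]
width: 0.061
t 13.4 shift [-0.     0.001  0.581] yaw -0.2381 j7 0.34 F [ 0.2 -0.2  0.1] w 0.061 pos [0.393  0.0797 0.1762] h 147.14
```

```bash

python3 -m creep '[[0.3,0,0,0,-0.06],[0.3,0,0,0,-0.12],[0.3,0,0,0.1,-0.18],[0.3,0,0,0.2,-0.24],[0.3,0,0,0.3,-0.3],[0.3,0,0,0.42,-0.31],[0.3,0,0,0.52,-0.31],[0.3,0,0,0.56,-0.31]]'
python3 - <<'E'
from h import *
go(.3932,.0798,.087,-170)
B=manip.read_camera('scene')[:,:,::-1]
cv2.imwrite('pics/t5.png',cv2.resize(B[80:220,200:340],None,fx=4,fy=4,interpolation=2))
E
```

```text
t: 14.4
ee_pos: [0.3927, 0.0796, 0.0914]
orientation: [[-0.923, -0.386, -0.0], [-0.386, 0.923, -0.001], [0.001, -0.001, -1.0]]
ft_force: [-0.1, -0.2, -0.6]
width: 0.0609
t 14.4 shift [-0.003 -0.     0.029] yaw 0.0705 j7 0.86 F [-0.1 -0.2 -0.6] w 0.0609 pos [0.3927 0.0796 0.0914] h -157.31
```

View pics/t5.png

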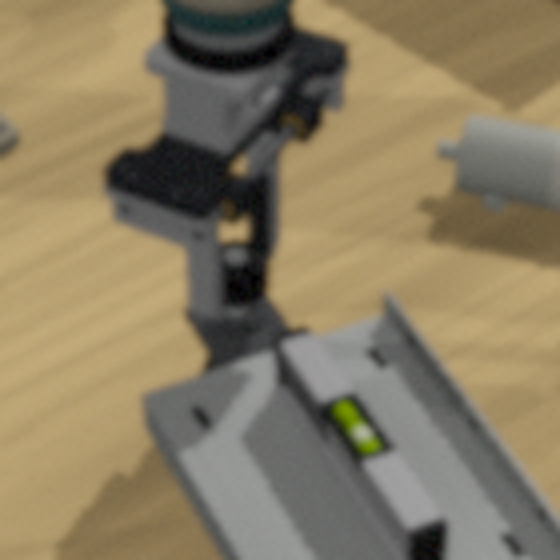

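Fingers straddle the knob (at 240,275 in the crop). Now I'll close on it.

```bash

python3 -m creep '[[0,-0.003,0,0.029,0],[-0.3,-0.003,0,0.029,0],[-1,-0.003,0,0.029,0],[-1,-0.003,0,0.029,0],[-1,-0.003,0,0.029,0],[-1,-0.003,0,0.029,0],[-1,-0.003,0,0.029,0],[-1,-0.003,0,0.029,0]]' 40
python3 -c "
from h import *
go(.3932,.0798,.087,-170)"

```

```text
t: 15.45
ee_pos: [0.3936, 0.0795, 0.0876]
orientation: [[-0.922, -0.387, 0.001], [-0.387, 0.922, -0.001], [-0.0, -0.001, -1.0]]
ft_force: [2.3, -4.7, 3.6]
width: 0.0395
t 15.45 shift [0.002 0.003 0.004] yaw 0.0709 j7 0.85 F [ 2.3 -4.7  3.6] w 0.0395 pos [0.3936 0.0795 0.0876] h -157.24
```

```bash

python3 -m creep '[[-1,0,0,0,0.03],[-1,0,0,0,0.08],[-1,0,0,0,0.13],[-1,0,0,0,0.18],[-1,0,0,0,0.23],[-1,0,0,0,0.28],[-1,0,0,0,0.33],[-1,0,0,0,0.36]]'
python3 - <<'E'
from h import *
go(.3932,.0798,.087,-170)
B=manip.read_camera('scene')[:,:,::-1].copy()
cv2.imwrite('pics/S6.png',B);prof(B,verb=0)
E
```

```text
t: 16.45
ee_pos: [0.3937, 0.08, 0.0876]
orientation: [[-0.741, 0.672, 0.001], [0.672, 0.741, -0.0], [-0.001, 0.001, -1.0]]
ft_force: [2.2, -3.5, 1.4]
width: 0.0394
t 16.45 shift [ 0.002 -0.003  0.004] yaw -0.2901 j7 0.07 F [ 2.2 -3.5  1.4] w 0.0394 pos [0.3937 0.08   0.0876] h 137.79
ctr 0.05 bubble -3.62 -> offset -3.67 mm lat 1.26 hump -12.0 4.5
```

```bash

python3 -m creep '[[-1,0,0,0,0.04],[-1,0,0,0,0.09],[-1,0,0,0,0.14],[-1,0,0,0,0.19],[-1,0,0,0,0.24],[-1,0,0,0,0.29],[-1,0,0,0,0.33],[-1,0,0,0,0.33]]'
python3 -m creep '[[-1,0,0,0,0],[-1,0,0,0,0],[-1,0,0,0,0],[-1,0,0,0,0],[-1,0,0,0,0],[-1,0,0,0,0],[-1,0,0,0,0],[-1,0,0,0,0]]'
python3 - <<'E'
from h import *
go(.3932,.0798,.087,-170)
B=manip.read_camera('scene')[:,:,::-1].copy()
cv2.imwrite('pics/S7.png',B);prof(B,verb=0)
E
```

```text
t: 17.5
ee_pos: [0.3942, 0.0801, 0.0876]
orientation: [[0.2, 0.98, 0.002], [0.98, -0.2, 0.0], [0.001, 0.002, -1.0]]
ft_force: [3.3, -4.0, 3.6]
width: 0.0395
t: 18.5
ee_pos: [0.3942, 0.0801, 0.0875]
orientation: [[0.199, 0.98, 0.002], [0.98, -0.199, 0.0], [0.001, 0.002, -1.0]]
ft_force: [3.0, -3.5, 3.3]
width: 0.0394
t 18.5 shift [-0.003 -0.006  0.004] yaw -0.6192 j7 -0.55 F [ 3.  -3.5  3.3] w 0.0394 pos [0.3942 0.0801 0.0875] h 78.54
ctr 0.11 bubble -0.04 -> offset -0.15 mm lat 1.11 hump -9.0 9.0
```

Offset is about -0.15 mm. I'll release, rise, and check again with both cameras.

```bash

python3 -m creep '[[-0.1,0,0,0,0],[0,0,0,0,0],[0.2,0,0,0,0],[0.3,0,0,-0.1,0],[0.3,0,0,-0.3,0],[0.3,0,0,-0.55,0],[0.3,0,0,-0.7,0.01],[0.3,0,0,-0.7,0.01]]'
python3 - <<'E'
from h import *
go(.5548,.0425,.13,76.75)
A=manip.read_camera('top')[:,:,::-1].copy();B=manip.read_camera('scene')[:,:,::-1].copy()
cv2.imwrite('pics/S8.png',B);prof(B,verb=0)
cv2.imwrite('pics/T8.png',A)
a=cv2.resize(A[140:280,220:340],(400,466),interpolation=2)
b=cv2.resize(B[130:220,250:330],(400,466),interpolation=2)
cv2.imwrite('pics/t8.png',np.hstack([a,b]))
E
```

```text
t: 19.55
ee_pos: [0.3939, 0.0807, 0.1935]
orientation: [[0.228, 0.974, 0.003], [0.974, -0.228, 0.001], [0.002, 0.003, -1.0]]
ft_force: [0.9, -0.2, 0.1]
width: 0.0607
t 19.55 shift [-0.005  1.101  0.427] yaw 0.0005 j7 -0.55 F [ 0.9 -0.2  0.1] w 0.0607 pos [0.3939 0.0807 0.1935] h 76.84
ctr 0.18 bubble -0.06 -> offset -0.24 mm lat 1.11 hump -9.0 8.5
```

View pics/t8.png

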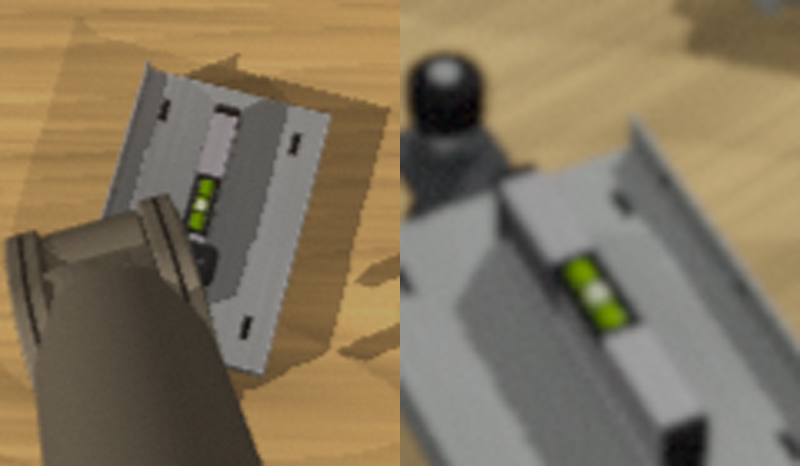

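Both views show the bubble between the lines. Moving over the level with the fingers 61 mm apart, to press on both sides of the vial.

```bash

python3 -m creep '[[0.3,0,0.15,0,0],[0.3,0,0.4,0,0],[0.3,0,0.7,0,0],[0.3,0,0.9,0,0],[0.3,0,1,0,0],[0.3,0,1,0.1,0],[0.3,0,1,0.2,0],[0.3,0,1,0.2,0]]'
python3 -c "
from h import *
go(.5556,.0436,.126,76.75)"
```

```text
t: 20.65
ee_pos: [0.5367, 0.0463, 0.1606]
orientation: [[0.227, 0.974, -0.004], [0.974, -0.227, -0.0], [-0.001, -0.004, -1.0]]
ft_force: [0.1, -0.6, 0.4]
width: 0.0615
t 20.65 shift [0.011 0.128 0.23 ] yaw 0.0006 j7 -0.41 F [ 0.1 -0.6  0.4] w 0.0615 pos [0.5367 0.0463 0.1606] h 76.86
```

```bash

python3 -m creep '[[0.3,0.006,0.06,0,0],[0.3,0.011,0.128,0,0],[0.3,0.011,0.128,0.05,0],[0.3,0.011,0.128,0.12,0],[0.3,0.011,0.128,0.18,0],[0.3,0.011,0.128,0.21,0],[0.3,0.011,0.128,0.22,0],[0.3,0.011,0.128,0.22,0]]'
python3 - <<'E'
from h import *
go(.5556,.0436,.119,76.75)
B=manip.read_camera('scene')[:,:,::-1].copy()
cv2.imwrite('pics/S9.png',B)
cv2.imwrite('pics/t9.png',cv2.resize(B[100:230,220:360],None,fx=4,fy=4,interpolation=2))
E
```

```text
t: 21.65
ee_pos: [0.5583, 0.0433, 0.1294]
orientation: [[0.228, 0.974, 0.0], [0.974, -0.228, 0.0], [0.0, 0.0, -1.0]]
ft_force: [0.2, -0.1, -0.0]
width: 0.0607
t 21.65 shift [-0.002 -0.018  0.069] yaw 0.0003 j7 -0.41 F [ 0.2 -0.1 -0. ] w 0.0607 pos [0.5583 0.0433 0.1294] h 76.81
```

View pics/t9.png

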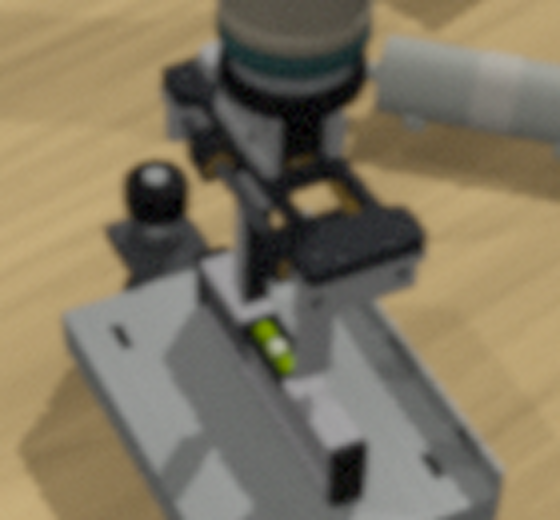

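The fingers stand on both sides of the vial, which stays visible. Lowering slowly.

```bash

python3 -m creep '[[0.3,0,-0.018,0.01,0],[0.3,0,-0.018,0.02,0],[0.3,0,-0.018,0.03,0],[0.3,0,-0.018,0.04,0],[0.3,0,-0.018,0.048,0],[0.3,0,-0.018,0.054,0],[0.3,0,-0.018,0.058,0],[0.3,0,-0.018,0.06,0]]'
python3 -m creep '[[0.3,0,0,0.001,0],[0.3,0,0,0.002,0],[0.3,0,0,0.003,0],[0.3,0,0,0.004,0],[0.3,0,0,0.005,0],[0.3,0,0,0.006,0],[0.3,0,0,0.006,0],[0.3,0,0,0.006,0]]'

```

```text
t: 22.7
ee_pos: [0.5556, 0.0438, 0.1203]
orientation: [[0.228, 0.974, 0.0], [0.974, -0.228, -0.0], [-0.0, 0.0, -1.0]]
ft_force: [-0.2, 0.1, -0.1]
width: 0.061
t: 23.7
ee_pos: [0.5556, 0.0439, 0.1194]
orientation: [[0.228, 0.974, 0.0], [0.974, -0.228, 0.0], [0.0, 0.0, -1.0]]
ft_force: [0.7, 0.7, 0.8]
width: 0.0609
```

```bash

python3 -m creep '[[0.3,0,0,0.001,0],[0.3,0,0,0.002,0],[0.3,0,0,0.003,0],[0.3,0,0,0.004,0],[0.3,0,0,0.005,0],[0.3,0,0,0.005,0],[0.3,0,0,0.005,0],[0.3,0,0,0.005,0]]'

```

```text
t: 24.7
ee_pos: [0.5556, 0.0439, 0.1193]
orientation: [[0.228, 0.974, 0.0], [0.974, -0.228, 0.0], [0.0, 0.0, -1.0]]
ft_force: [-1.9, 0.2, 6.9]
width: 0.0609
```

```bash

python3 -m creep '[[0.3,0,0,0.001,0],[0.3,0,0,0.0015,0],[0.3,0,0,0.002,0],[0.3,0,0,0.002,0],[0.3,0,0,0.002,0],[0.3,0,0,0.002,0],[0.3,0,0,0.002,0],[0.3,0,0,0.002,0]]'
python3 - <<'E'
from h import *
go(.5556,.0436,.119,76.75)
B=manip.read_camera('scene')[:,:,::-1].copy()
cv2.imwrite('pics/S10.png',B)
go(.5556,.0436,.119,76.75)
cv2.imwrite('pics/t10.png',cv2.resize(B[100:230,220:360],None,fx=4,fy=4,interpolation=2))
try: prof(B,verb=0)
except Exception as e: print(e)
E
```

```text
t: 25.7
ee_pos: [0.5556, 0.0439, 0.1193]
orientation: [[0.228, 0.974, 0.0], [0.974, -0.228, 0.0], [0.0, 0.0, -1.0]]
ft_force: [-2.2, -0.1, 9.1]
width: 0.0613
t 25.7 shift [-0.002  0.     0.002] yaw 0.0003 j7 -0.41 F [-2.2 -0.1  9.1] w 0.0613 pos [0.5556 0.0439 0.1193] h 76.81
t 25.75 shift [-0.002  0.     0.002] yaw 0.0003 j7 -0.41 F [-3.1 -1.2  9.7] w 0.0616 pos [0.5556 0.0439 0.1193] h 76.8
index 137 is out of bounds for axis 0 with size 137
```

View pics/t10.png

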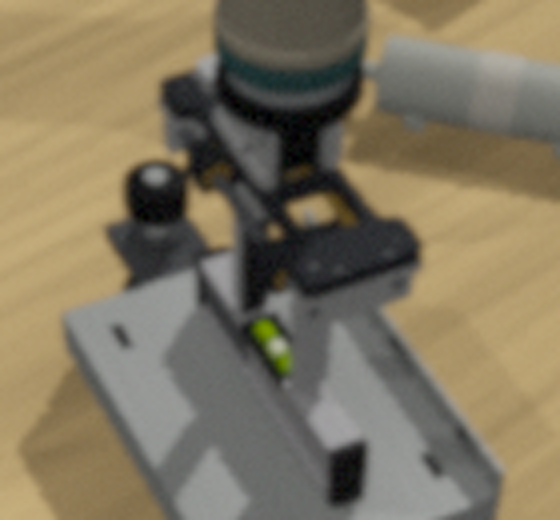

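The fingers press on the bar on both sides of the vial, and the bubble shows at about (279,347). I'll ease out the small sideways force and recheck.

```bash

python3 -m creep '[[0.3,0,-0.001,0.0005,0],[0.3,0,-0.002,0.0005,0],[0.3,0,-0.002,0.0005,0],[0.3,0,-0.002,0.0005,0],[0.3,0,-0.002,0.0005,0],[0.3,0,-0.002,0.0005,0],[0.3,0,-0.002,0.0005,0],[0.3,0,-0.002,0.0005,0]]'
python3 - <<'E'
from h import *
t=open('h.py').read().replace('while B[i]<lv: i+=st','while B[i]<lv and 0<i<len(s)-1: i+=st')
open('h.py','w').write(t)
E
python3 - <<'E'
from h import *
B=manip.read_camera('scene')[:,:,::-1].copy();cv2.imwrite('pics/S11.png',B)
go(.5556,.0436,.119,76.75)
prof(B,verb=0)
prof(cv2.imread('pics/S9.png'),verb=0)
prof(cv2.imread('pics/S8.png'),verb=0)
z=lambda f:cv2.resize(cv2.imread(f)[165:205,265:305],(390,390),interpolation=2)
cv2.imwrite('pics/t11.png',np.hstack([z('pics/S8.png'),z('pics/S11.png')]))
E
```

```text
t: 26.75
ee_pos: [0.5556, 0.0439, 0.1193]
orientation: [[0.228, 0.974, 0.001], [0.974, -0.228, 0.0], [0.0, 0.001, -1.0]]
ft_force: [-2.3, -0.2, 9.2]
width: 0.0613
t 26.8 shift [-0.002  0.     0.002] yaw 0.0003 j7 -0.41 F [-1.6  0.2 10. ] w 0.0611 pos [0.5556 0.0438 0.1193] h 76.8
ctr 3.28 bubble -0.42 -> offset -3.70 mm lat 2.35 hump -9.5 8.0
ctr 0.69 bubble -0.23 -> offset -0.92 mm lat 1.99 hump -9.5 8.5
ctr 0.18 bubble -0.06 -> offset -0.24 mm lat 1.11 hump -9.0 8.5
```

View pics/t11.png

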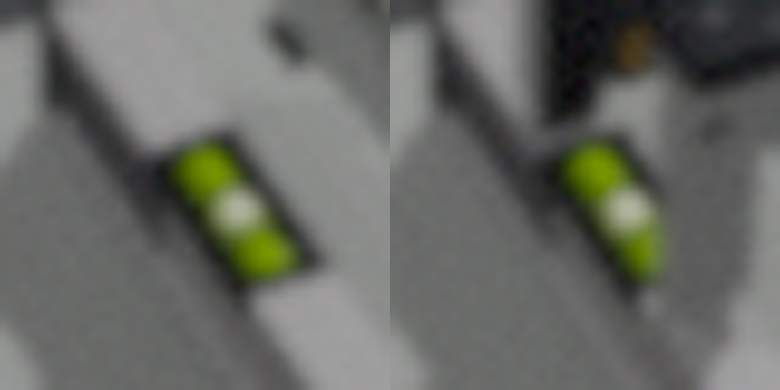

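The bubble hasn't moved under the push: it is at (236,208) before and (627-390=237,208) during. The -3.7 mm reading comes from the finger hiding one end of the vial window. The push is 9–10 N and steady, so I'm handing in.

```bash
python3 -c "
from h import *
s=manip.observe();print(np.round(s['ft_force'],1),np.abs(s['qd']).max())
manip.sign_off()"
```

```text
[-1.6  0.2 10. ] 0.0016097363635662503
the job is handed in; nothing more can be done
```

I did the job in the order asked and handed it in at about 27 s, with the arm still pressing on the level.

- **Placing:** I stood the level on the middle of the shelf, in line with the levelling foot, and let go. In the camera views it sat within about 2 mm of the shelf centre.
- **Levelling:** I turned the knob about 2.2 rad clockwise, and the bubble went from -6.0 mm to about -0.2 mm. The scene camera measured this after I released the knob. The top view agreed by eye.
- **Pressing:** The fingers press on both sides of the vial. The last readings were 9–10 N downward with about 2 N sideways along the bar. I tried to ease that sideways force out, but it barely changed.

**Check that disagreed:** During the push, the automatic bubble measurement gave -3.7 mm. A finger hid one end of the vial window, which shifted the centre it measures from. The bubble's own position moved only about 0.4 mm from its unpressed reading, and side-by-side pictures show it in the same place, so I judged it still centred.

I didn't touch the bowl, cartridge or tee.

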